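Set sample tweezers to the gauge card's gap at a food-testing stall

TASK

Take the blue gauge card by its white tab out of the grey caddy, slide it edgewise into the slot of the wooden block until it is fully home, and let go of it. Then pick up the sprung tweezers by their yellow pads and bring the tips to just above the red mark on the card without touching it, level and side by side along the card, squeezed so that the tip gap matches the width of the red mark (14 mm); never pinch the tips shut and do not disturb the cups, bottles or scoop. Finish while still holding the tweezers there with the gap steady, ready for a test strip to be slipped in.

Things in the scene. Friction and masses are not known exactly. Their poses are not given: they have to be found in the camera images.
- block: Fixed brown wooden block, 50 x 100 x 48 mm (x, y, z), origin at the centre of its underside on the table. One slot in its top, centred, 9 mm wide (along block x) and 70 mm long (along block y), 40 mm deep (floor 8 mm above the table), mouth chamfered 3 mm. Free of anything at the start.
- caddy: Fixed light-grey plastic caddy, 60 x 96 x 30 mm, origin at the centre of its underside; it holds the gauge card upright at the start in a slot 7 mm wide and 67 mm long (along caddy y), 22 mm deep, floor 8 mm above the table.
- card: Loose rigid blue card, 40 g, standing upright: plate 5 mm thick (x), 64 wide (y), 62 tall; on top a white tab 12 mm thick (x), 36 wide (y), 58 to 80 mm above the lower edge, with a red band 14 mm wide (y) across its middle. Origin: centre of the lower edge; z up. Same either way round. Pinch the tab across its thickness. Home in the block, lower edge at 8 mm, top at 88 mm above the table.
- mark (a point): Centre of the red mark on the top of the card's tab, 80 mm above the card's lower edge.
- rest: Fixed black tweezer rest, foot 110 x 70 x 6 mm with two cross bars 12 mm thick, tops 30 mm above the table, centred 45 mm behind and 35 mm ahead (x) of its middle; origin at the centre of its underside. The tweezers lie across the bars, pads over the gap between them.
- tweezers: Loose sprung steel tweezers, 60 g, 144 mm long, on their side: the blades close horizontally. x to the red tips, y to the left blade, z up. Origin midway between the yellow pads, at the lower edge of the 12 mm tall blades (30 mm above the table at first). Sprung joint 75 mm behind the origin, balance point 9 mm behind. Pads on the outer sides, 22 mm long (x), 12 tall; 35 mm over them untouched.
- tips (a point): Point midway between the tips, at the blades' mid height, 50 mm ahead of the tweezers' origin along their x.
- tip_left (a point): Inner face of the left blade at its very tip; its distance from tip_right is the tip gap.
- tip_right (a point): Inner face of the right blade at its very tip.
- left (a joint): Squeeze of the left blade, rad: 0 untouched (tip gap 30 mm, 35 mm over the pads), 0.064 at gap 14 mm (about 25.5 mm over the pads, their faces then parallel), 0.115 shut. Each mm squeezed over the pads closes the tips 1.67 mm; the right blade moves equally. Spring force on each pad: about 4 N to start moving, 10 N at gap 14 mm, 14 N shut.
- cup_a: Clear sample cup, bystander, 48 mm wide, 55 mm tall; origin at the centre of its underside.
- cup_b: Orange sample cup, bystander, same size.
- cup_c: Clear sample cup, bystander, same size.
- wash_bottle: White squeeze bottle with a red cap, bystander, 64 mm wide, 150 mm tall.
- reagent: Small amber reagent bottle with a yellow cap, bystander, 32 mm wide, 60 mm tall.
- scoop: Steel scoop lying on the table, bystander.
Mind the look-alikes: they are no part of the job. Several things have the shape of the card; the one meant has the colours described above.

How it is judged:
By the outcome, as a careful person would: the job done as asked, in the order asked, and still so for the second after the job is handed in, while the arm keeps its last pose, push and grip.
It also fails if it takes over 61 s, if anything falls off the work surface, if the arm or the gripper's body presses on something with over 40 N, if the wrist force passes 120 N, or if a joint passes its speed limit or range.

ROBOT

A 7-joint arm with a two-finger parallel gripper is mounted at the origin on the work surface. World frame = base frame: x ahead of the robot, y to its left, z up, the work surface at z = 0. Lengths are in mm, angles in rad, forces in N, time in s.
With the tool pointing down it reaches from about 350 to 900 mm from the base axis. Payload 19.9 kg.
Tool frame: the origin (TCP) lies midway between the tips of the shut fingers; the grasp point (between the pads) lies 19 mm behind it; z points along the fingers, y is the direction in which the jaws open and shut (so a half turn about z gives the same grasp; the last joint's range is limited). The gripper opens to 94 mm and grips with 3 to 60 N. Pads are 16 mm wide; open, the fingers measure 119 mm over their backs; the gripper's body (75 mm by 177 mm) begins 78 mm behind the grasp point.
Start: joints at [1.087, 0.417, -0.01, 1.614, 0.005, 1.111, -0.053], TCP at [267.785, -564.703, 205.425] pointing down, gripper open.
Joint ranges: [-2.81, 2.81], [-0.39, 2.02], [-1.27, 1.25], [0.06, 2.57], [-1.19, 4.33], [0.19, 2], [-2.82, 2.82]. Speed limits (rad/s): [1.89, 1.89, 2.39, 2.39, 3.01, 3.01, 3.01].

INTERFACE

Orientations are given as a rotation vector (axis times angle).
In Python, from workcell import ctrl, optics, job gives the robot as it stands.
- The arm moves only by the tool arm_command, never from a script. Its argument "commands" is a list of rows, each a list of 3 entries, a list of its own where there are three numbers: the finger opening in cm, from 0 to 9.4, then the shift along the tool's x, y, z in cm, then the turn, a rotation vector about the tool's x, y, z in degrees. A call has exactly 8 rows; each row is the pose to reach, as a shift and turn from the pose commanded when the call began, along the tool's axes at that moment; what a row does not reach only later rows make up. A row lasts 1/8 s, in which the tool goes at most 62.5 mm and 10.7 degrees, less where a joint would pass 70% of its speed; a pose out of reach is approached as far as the arm can. A call with a gripper value outside its range is refused whole. The fingers move at their own pace and stop on an object; "newtons" is the grip in N (left out, the last holds). Time passes only in rows, so rows that repeat a pose let the fingers close, or fill a call up. It gives the time, the measured TCP pose, the force and the opening at its end, in the units of the state.
- ctrl.sense(): the state, without advancing time (a new reading comes with each control period).
- optics.camera(name): name is "scene" or "top" or "wrist"; returns the picture (480x640x3 uint8, blue, green, red); there is no depth.
- optics.camera_model(name): a dict with "mtx" (3x3 intrinsics, pixels), "extrinsics" (4x4, takes a point from world to camera coordinates). Camera axes: x right, y up, looking along -z (the intrinsics and any distortion apply to the point x, -y, -z); pixel columns grow to the right and rows downward; lengths in mm; the calibration is good to about 2 mm. The wrist camera is an equidistant fisheye: a pixel r from the principal point sees the ray r / f radians off the axis. A picture is of the moment at which its call begins: read the wrist's pose just before it. camera_model takes no time and is no camera call; for the wrist camera it gives the pose at the moment of the call.
- job.hand_in(): hands the job in, once; it reports no verdict.
Trained networks look in the newest picture that a camera, given by its name, has taken for a name from the list of things; names that differ only in an ending like _2 or _b are one class to them, and where a whole thing is asked for, a point or a joint stands for the part that bears it (a point fixed in the world has none). Each returns a list of dicts, best first, with "score" (0 to 1); they miss things now and then, are a little off and sometimes report something else, mostly with a low value. They report only what shows in the picture. A call takes as long as a camera call. They do not tell look-alikes from the thing itself.
- optics.look_for(camera, target): "point" ([x, y, z] in mm, in world coordinates, good to about 4 mm: the middle of the surface that is visible of it).
- optics.spot_point(camera, target): "point" ([x, y, z] in mm, in world coordinates, good to about 4 mm: a listed point, or the origin of a listed thing).
The state is a dict: "time_s": time; "joint_pos": joint angles; "joint_velocities": joint speeds; "joint_torque": joint torques, N m; "ee_pos": TCP position; "tool_rot": TCP orientation; "wrist_force": force on the tool from outside, world axes, zero at the start; "ft_torque": the same for the moment, N m; "opening": finger opening in mm.
Only numpy, scipy, OpenCV 4.12 (cv2) and the standard library are available. Lean on these libraries where they do the work, as an engineer would, in place of code of your own. Each camera call takes 0.05 s, during which the arm holds its last target.

## Working session

There is one attempt and no reset: what is moved stays moved. The work goes in short steps, Python scripts to look and compute and a tool call to move; the robot and the scene stay as the last step left them, time stands still between calls to the robot, and variables do not carry over. Pictures are saved under pics/ and viewed, and the job is handed in when it is done.

Besides the shell and the picture viewer there is one more tool, called after ">>>" by a JSON object that holds its "op" and its "data". arm_command: Moves the arm, as the interface text tells. Its arguments: {"type":"object","properties":{"commands":{"type":"array","items":{"type":"array"}},"newtons":{"type":"number"}},"required":["commands"]}

```bash
ls; mkdir -p pics
python3 - <<'E'
from workcell import ctrl, optics, job
import cv2
print(ctrl.sense())
for n in ["scene","top"]:
    im=optics.camera(n); cv2.imwrite(f"pics/{n}0.png",im)
    m=optics.camera_model(n); print(n,m)
E
```

```text
pics
{'time_s': 0.0, 'joint_pos': array([ 1.0864881 ,  0.41791803, -0.010303  ,  1.61419272,  0.00467216,
        1.11068485, -0.05302603]), 'joint_velocities': array([ 5.89661772e-04,  9.06270422e-05,  6.47460140e-04,  7.69951625e-04,
       -7.33731044e-04,  6.95067405e-04,  1.71784304e-03]), 'joint_torque': array([-2.09882501e-04, -8.51261616e+01,  6.38938006e-01, -4.25989795e+01,
       -4.87785623e-02,  1.85186032e-02,  1.20643526e-04]), 'ee_pos': array([ 267.63139139, -564.37763444,  204.85239792]), 'tool_rot': array([-3.06381044e+00, -6.89597571e-01,  5.05140787e-04]), 'wrist_force': array([-0.79245336,  0.48570685, -0.1870551 ]), 'ft_torque': array([-0.00738892, -0.04271936, -0.00315705]), 'opening': 93.37465387401595}
scene {'mtx': array([[597.32774768,   0.        , 319.7640975 ],
       [  0.        , 597.32774768, 244.63024372],
       [  0.        ,   0.        ,   1.        ]]), 'extrinsics': array([[-7.39816322e-01,  6.72808895e-01,  1.23746983e-05,
         3.92149272e+02],
       [-3.87116050e-01, -4.25685355e-01,  8.17883331e-01,
         1.37575036e+02],
       [ 5.50284447e-01,  6.05078647e-01,  5.75384095e-01,
        -1.44555774e+03],
       [ 0.00000000e+00,  0.00000000e+00,  0.00000000e+00,
         1.00000000e+00]])}
top {'mtx': array([[602.20913093,   0.        , 308.83547692],
       [  0.        , 602.20913093, 239.24572727],
       [  0.        ,   0.        ,   1.        ]]), 'extrinsics': array([[ 2.77981749e-02, -9.99537434e-01,  1.23360989e-02,
        -2.39939784e+01],
       [ 9.95371069e-01,  2.88138664e-02,  9.16853058e-02,
        -5.66463063e+02],
       [-9.19983460e-02,  9.73031177e-03,  9.95711618e-01,
        -1.32823142e+03],
       [ 0.00000000e+00,  0.00000000e+00,  0.00000000e+00,
         1.00000000e+00]])}
```

View pics/scene0.png

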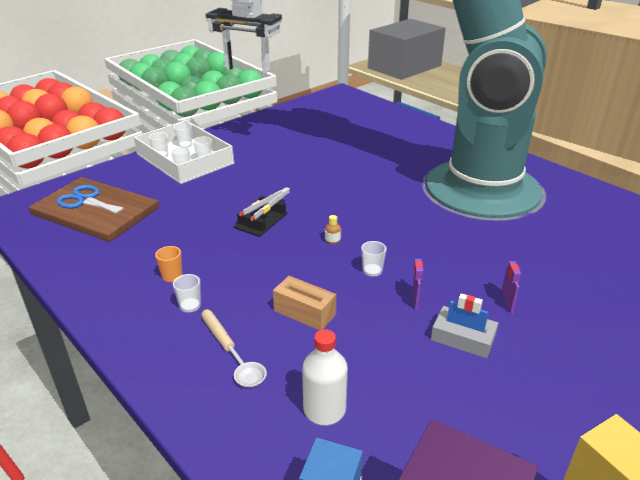

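View pics/top0.png

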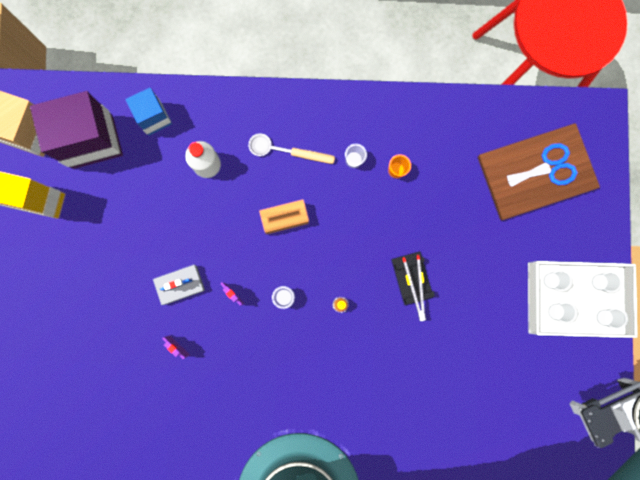

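```bash
cat > h.py <<'E'
import numpy as np, cv2
from workcell import ctrl, optics, job
from scipy.spatial.transform import Rotation as R
def ray(n,px,z,m=None):
    m=m or optics.camera_model(n);K=np.array(m["mtx"]);E=np.array(m["extrinsics"])
    d=np.linalg.inv(K)@[px[0],px[1],1.]
    if n=="wrist":
        v=d[:2];r=np.linalg.norm(v);d=np.array([*(np.sin(r)*v/max(r,1e-9)),np.cos(r)])
    d=np.array([d[0],-d[1],-d[2]])
    Rm=E[:3,:3];c=-Rm.T@E[:3,3];w=Rm.T@d
    return c+w*(z-c[2])/w[2]
def proj(n,p,m=None):
    m=m or optics.camera_model(n);K=np.array(m["mtx"]);E=np.array(m["extrinsics"])
    q=E[:3,:3]@np.asarray(p,float)+E[:3,3];q=np.array([q[0],-q[1],-q[2]])
    if n=="wrist":
        th=np.arctan2(np.hypot(q[0],q[1]),q[2]);v=q[:2]/max(np.hypot(q[0],q[1]),1e-9)*th
        return (K@[v[0],v[1],1])[:2]
    u=K@q;return u[:2]/u[2]
E
python3 - <<'E'
from h import *
np.set_printoptions(precision=1,suppress=True)
for n in ["top","scene"]:
  for t in ["card","block","caddy","rest","tweezers","mark","tips"]:
    for d in optics.spot_point(n,t): print(n,t,np.round(d["score"],2),np.array(d["point"]),proj(n,d["point"]))
print(ctrl.sense()["time_s"])
E
```

```text
top card 0.68 [460.3 276.9   5.5] [181.6 283.4]
top card 0.52 [319.6 280.    5.6] [177.2 346.3]
top card 0.17 [ 533.2 -215.2   36.4] [401.4 256.6]
top block 0.79 [612.6  50.   -0. ] [284.1 219.8]
top caddy 0.84 [460.8 284.5  -2.2] [178.9 283.1]
top rest 0.96 [ 484.1 -246.2   -3.3] [411.7 279.4]
top rest 0.49 [ 539.  -249.6   38.3] [416.9 254.3]
top tweezers 0.52 [ 481.4 -243.7   28.9] [413.2 280.3]
top mark 0.85 [322.  277.9  82. ] [170.8 348.2]
top mark 0.69 [440.  158.7  83.4] [229.4 293.8]
top mark 0.47 [435.7  42.5   0.9] [284.9 297.2]
top tips 0.61 [ 534.8 -232.5   36.4] [409.1 256.1]
scene card 0.82 [318.3 277.7   0. ] [505.9 300.9]
scene card 0.66 [441.4 159.9  -1.2] [413.2 299.9]
scene card 0.61 [455.3 284.2   6. ] [464.2 335.3]
scene block 0.56 [620.4  49.5   2.5] [301.1 312.3]
scene caddy 0.84 [453.7 280.3   2.5] [462.6 335.2]
scene rest 0.6 [ 486.5 -244.1   -1.6] [260.3 221.3]
scene tweezers 0.78 [ 486.9 -240.6   27.9] [260.4 210.7]
scene mark 0.81 [443.3 159.3  81. ] [416.5 264.7]
scene mark 0.8 [322.2 281.9  80.6] [514.9 268.1]
scene mark 0.73 [ 733.7 -201.1   -0.3] [173. 276.]
scene mark 0.72 [454.1 280.5  88.7] [469.8 296.8]
scene tips 0.95 [ 540.  -232.1   37.8] [242.7 217.2]
scene tips 0.52 [618.5  54.5   1.4] [303.7 313.7]
0.8
```

Run:
```python
from h import *
np.set_printoptions(precision=1,suppress=True)
s=cv2.imread("pics/scene0.png");t=cv2.imread("pics/top0.png")
def c(im,x,y,w,h,f): return cv2.resize(im[y:y+h,x:x+w],None,fx=f,fy=f,interpolation=cv2.INTER_CUBIC)
a=c(s,400,250,130,105,3);b=c(t,145,255,130,105,3)
d=c(t,250,190,130,105,3);e=c(t,370,235,130,105,3)
im=np.vstack([np.hstack([a,b]),np.hstack([d,e])]);im=cv2.resize(im,(780,630)) 
cv2.imwrite("pics/crops.png",cv2.resize(im,(742,600)))
# segmentation top
hsv=cv2.cvtColor(t,cv2.COLOR_BGR2HSV)
def rect(mask,x,y,w,h,z,name):
    m=np.zeros_like(mask);m[y:y+h,x:x+w]=mask[y:y+h,x:x+w]
    n,l,st,_=cv2.connectedComponentsWithStats(m);i=1+np.argmax(st[1:,4]);pts=np.argwhere(l==i)[:,::-1].astype(np.float32)
    r=cv2.minAreaRect(pts);bx=cv2.boxPoints(r)
    w3=np.array([ray("top",p,z) for p in bx]);print(name,r,len(pts));print(w3)
    cen=w3.mean(0);e1=w3[1]-w3[0];e2=w3[2]-w3[1];L=e1 if np.linalg.norm(e1)>np.linalg.norm(e2) else e2
    print(cen,"len",np.linalg.norm(e1),np.linalg.norm(e2),"ang long",np.degrees(np.arctan2(L[1],L[0])))
H,S,V=cv2.split(hsv)
rect(((H>5)&(H<25)&(S>80)).astype(np.uint8),250,190,70,60,48,"block")
rect(((S<80)&(V>80)).astype(np.uint8),145,258,65,55,30,"caddy")
rect((V<70).astype(np.uint8),385,245,60,70,6,"rest")
rect(((H>20)&(H<35)&(S>150)).astype(np.uint8),395,260,40,40,42,"pads")
```

```text
block ((283.9705810546875, 216.3824005126953), (23.525955200195312, 44.86908721923828), 75.96376037597656) 1059
[[626.  103.9  48. ]
 [653.3   8.   48. ]
 [602.5  -6.1  48. ]
 [575.4  89.5  48. ]]
[614.3  48.8  48. ] len 99.69945363613813 52.685528987366176 ang long -74.12170390237335
caddy ((178.29177856445312, 284.5478820800781), (28.315750122070312, 45.96590042114258), 70.70995330810547) 1201
[[468.3 338.2  30. ]
 [504.8 243.6  30. ]
 [446.  220.2  30. ]
 [409.9 314.5  30. ]]
[457.2 279.1  30. ] len 101.41188754375416 63.22214431261021 ang long -68.92634815528689
rest ((402.7347412109375, 280.5354309082031), (46.305965423583984, 9.135847091674805), 74.62374877929688) 353
[[ 528.1 -199.3    6. ]
 [ 534.2 -219.4    6. ]
 [ 433.7 -248.6    6. ]
 [ 427.7 -228.7    6. ]]
[ 480.9 -224.     6. ] len 20.94534635520073 104.70023434524995 ang long -163.77275694436275
pads ((406.97064208984375, 279.88238525390625), (10.429031372070312, 2.425356149673462), 75.96376037597656) 28
[[ 491.8 -221.9   42. ]
 [ 493.3 -227.1   42. ]
 [ 471.1 -233.    42. ]
 [ 469.6 -227.8   42. ]]
[ 481.5 -227.4   42. ] len 5.401523357996991 22.96439940727135 ang long -165.13488905534626
```

View pics/crops.png

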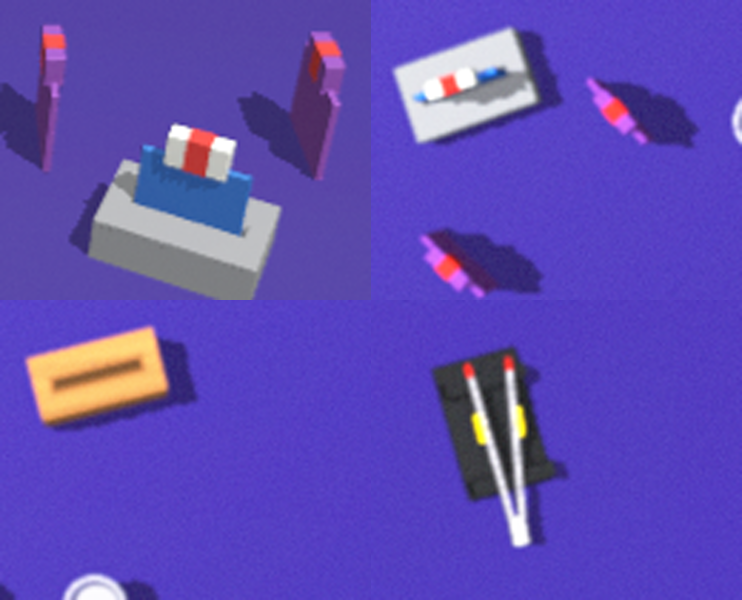

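Candidates: scene pixels (468,305) blue/white/red in the grey caddy, and purple ones at (415,283) and (511,287). The crop confirms that only the one in the caddy has the blue plate and white tab. Block is at top (284,216), tweezers with tips at top (411,257).

```bash
cat > mv.py <<'E'
# usage: from mv import *; cur() commanded pose ; plan(pos,yaw_of_tool_y)
import json,os
from h import *
F="cmd.json"
def cur():
    d=json.load(open(F));return np.array(d["p"]),R.from_matrix(d["R"])
def save(p,r): json.dump({"p":list(map(float,p)),"R":r.as_matrix().tolist()},open(F,"w"))
def applied(shift_cm,turn_deg):
    p,r=cur();p=p+r.apply(np.array(shift_cm)*10);r=r*R.from_rotvec(np.radians(turn_deg));save(p,r);return p
def target(yaw):  # tool y at world angle yaw deg, z down
    a=np.radians(yaw);y=np.array([np.cos(a),np.sin(a),0]);z=np.array([0,0,-1.]);return R.from_matrix(np.c_[np.cross(y,z),y,z])
def plan(pos,yaw):
    p,r=cur();s=r.inv().apply(np.array(pos)-p)/10;t=np.degrees((r.inv()*target(yaw)).as_rotvec())
    print("shift_cm",np.round(s,2),"turn",np.round(t,2));return s,t
def st():
    s=ctrl.sense();r=R.from_rotvec(s["tool_rot"]);y=r.as_matrix()[:,1]
    print("t",round(s["time_s"],2),"ee",np.round(s["ee_pos"],1),"yawy",round(np.degrees(np.arctan2(y[1],y[0])),2),"F",np.round(s["wrist_force"],1),"op",round(s["opening"],1))
E
python3 - <<'E'
from mv import *
s=ctrl.sense()
save([267.785,-564.703,205.425],R.from_rotvec([-3.06381,-0.689598,0.0]))
plan([440,280,220],21)
E
```

```text
shift_cm [ 51.75 -68.95  -1.37] turn [-4.000e-02 -6.000e-02 -8.563e+01]
```

>>> {"op": "arm_command", "data": {"commands": [[9.4,[51.8,-69,-1.4],[0,0,-85.6]],[9.4,[51.8,-69,-1.4],[0,0,-85.6]],[9.4,[51.8,-69,-1.4],[0,0,-85.6]],[9.4,[51.8,-69,-1.4],[0,0,-85.6]],[9.4,[51.8,-69,-1.4],[0,0,-85.6]],[9.4,[51.8,-69,-1.4],[0,0,-85.6]],[9.4,[51.8,-69,-1.4],[0,0,-85.6]],[9.4,[51.8,-69,-1.4],[0,0,-85.6]]]}}

```text
time_s: 1.8
ee_pos: [367.8, -73.0, 213.9]
tool_rot: [1.772, 2.593, -0.0]
wrist_force: [0.5, -0.4, 0.1]
opening: 94.3
```

Run:
```python
from mv import *
s=ctrl.sense();st()
save(s["ee_pos"],R.from_rotvec(s["tool_rot"]))
plan([440,280,220],21)
```

```text
t 1.8 ee [367.8 -73.  213.9] yawy 21.3 F [ 0.5 -0.4  0.1] op 94.3
shift_cm [30.27 19.55 -0.63] turn [0.03 0.06 0.3 ]
```

>>> {"op": "arm_command", "data": {"commands": [[9.4,[30.3,19.5,-0.6],[0,0,0.3]],[9.4,[30.3,19.5,-0.6],[0,0,0.3]],[9.4,[30.3,19.5,-0.6],[0,0,0.3]],[9.4,[30.3,19.5,-0.6],[0,0,0.3]],[9.4,[30.3,19.5,-0.6],[0,0,0.3]],[9.4,[30.3,19.5,-0.6],[0,0,0.3]],[9.4,[30.3,19.5,-0.6],[0,0,0.3]],[9.4,[30.3,19.5,-0.6],[0,0,0.3]]]}}

```text
time_s: 2.8
ee_pos: [441.2, 277.3, 219.3]
tool_rot: [-1.787, -2.584, 0.001]
wrist_force: [-0.4, -0.7, -0.1]
opening: 94.2
```

Run:
```python
from mv import *
np.set_printoptions(precision=1,suppress=True)
st();m=optics.camera_model("wrist");im=optics.camera("wrist");cv2.imwrite("pics/w1.png",im)
print(m)
import pickle;pickle.dump(m,open("w1.pkl","wb"))
for t in ["mark","card"]:
  for d in optics.spot_point("wrist",t): print(t,round(d["score"],2),np.array(d["point"]),proj("wrist",d["point"],m))
st()
```

```text
t 2.8 ee [441.2 277.3 219.3] yawy 20.67 F [-0.4 -0.7 -0.1] op 94.2
{'mtx': array([[371.6,   0. , 317.9],
       [  0. , 371.6, 237.5],
       [  0. ,   0. ,   1. ]]), 'extrinsics': array([[   0.9,    0.4,   -0. , -510.4],
       [  -0.3,    0.9,   -0.3,  -65.5],
       [  -0.1,    0.3,    1. , -435.9],
       [   0. ,    0. ,    0. ,    1. ]])}
mark 0.95 [456.5 281.1  86.4] [336.1 228.3]
mark 0.77 [320.  275.4  79.4] [191.3 180.7]
card 0.79 [318.5 278.4  -2.8] [214.9 167.6]
card 0.76 [454.8 281.5   8. ] [331.4 208.5]
card 0.55 [438.4 157.3  -0.1] [280.5 298.3]
t 2.95 ee [441.6 276.6 219.7] yawy 20.58 F [-0.3 -0.9  0.4] op 93.8
```

View pics/w1.png

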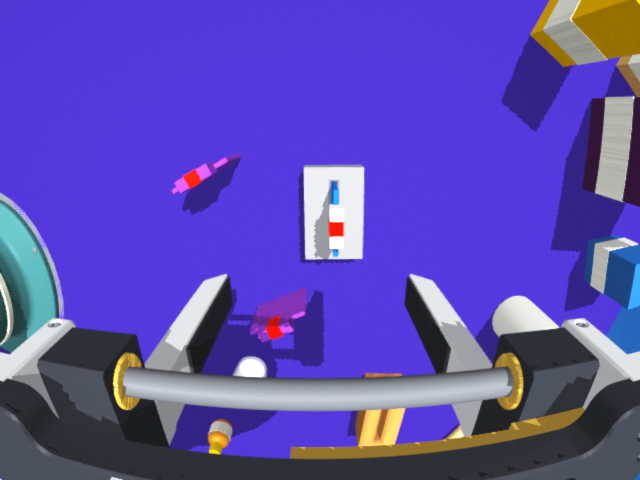

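Run:
```python
from mv import *
import pickle
np.set_printoptions(precision=1,suppress=True)
m=pickle.load(open("w1.pkl","rb"));im=cv2.imread("pics/w1.png");hsv=cv2.cvtColor(im,cv2.COLOR_BGR2HSV);H,S,V=cv2.split(hsv)
def comp(mask,x,y,w,h):
    k=np.zeros_like(mask);k[y:y+h,x:x+w]=mask[y:y+h,x:x+w];n,l,s,_=cv2.connectedComponentsWithStats(k);i=1+np.argmax(s[1:,4]);return np.argwhere(l==i)[:,::-1].astype(np.float32)
cad=comp(((S<60)&(V>100)).astype(np.uint8),295,155,80,115)
bx=cv2.boxPoints(cv2.minAreaRect(cad));
for z in [30]:
    w=np.array([ray("wrist",p,z,m) for p in bx]);print(w,w.mean(0))
    for i in range(4):
        e=w[(i+1)%4]-w[i];print(np.linalg.norm(e),np.degrees(np.arctan2(e[1],e[0])))
red=comp((((H<8)|(H>172))&(S>150)).astype(np.uint8),325,215,25,30);w=np.array([ray("wrist",p,88,m) for p in red]);print("red",red.min(0),red.max(0),w.mean(0))
# tab outline: white bright + red
print(ray("wrist",(336.5,205.5),88,m),ray("wrist",(336.5,249),88,m))
cv2.imwrite("pics/w1c.png",cv2.resize(im[150:270,285:385],None,fx=5,fy=5,interpolation=cv2.INTER_CUBIC))
```

```text
[[411.1 317.4  30. ]
 [465.9 338.4  30. ]
 [503.1 247.7  30. ]
 [444.6 225.8  30. ]] [456.2 282.3  30. ]
58.71586114891679 20.9554483278512
97.97064013539523 -67.69667179633886
62.434438164506616 -159.4419909326707
97.52068148849588 110.12552116451165
red [329. 222.] [342. 235.] [455.9 280.9  88. ]
[449.3 300.4  88. ] [463.5 264.   88. ]
```

View pics/w1c.png

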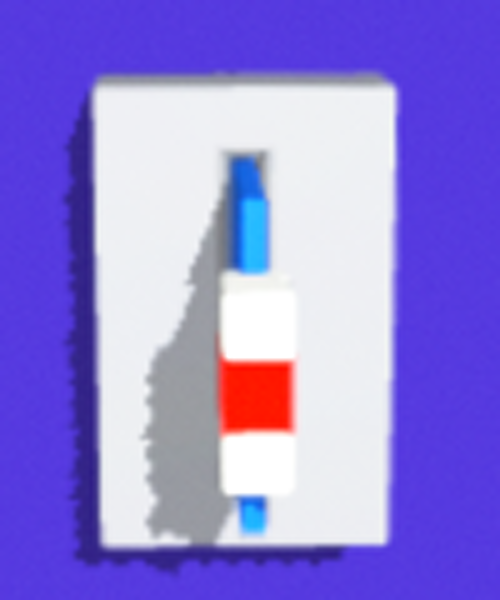

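Run:
```python
from mv import *
s=ctrl.sense();st()
save([441.4,276.9,219.5],R.from_rotvec(s["tool_rot"]))
plan([456.3,281.5,160],21);plan([456.3,281.5,61],21)
```

```text
t 2.95 ee [441.6 276.6 219.7] yawy 20.58 F [-0.3 -0.9  0.4] op 93.8
shift_cm [-0.09  1.56  5.95] turn [ 0.01  0.05 -0.42]
shift_cm [-0.08  1.55 15.85] turn [ 0.01  0.05 -0.42]
```

>>> {"op": "arm_command", "data": {"commands": [[6,[-0.1,1.6,5.0],[0,0,-0.4]],[6,[-0.1,1.6,9.0],[0,0,-0.4]],[6,[-0.1,1.6,13.0],[0,0,-0.4]],[6,[-0.1,1.6,15.8],[0,0,-0.4]],[6,[-0.1,1.6,15.8],[0,0,-0.4]],[6,[-0.1,1.6,15.8],[0,0,-0.4]],[6,[-0.1,1.6,15.8],[0,0,-0.4]],[6,[-0.1,1.6,15.8],[0,0,-0.4]]], "newtons": 20}}

```text
time_s: 3.95
ee_pos: [457.1, 282.6, 62.4]
tool_rot: [1.778, 2.589, 0.002]
wrist_force: [0.0, -0.1, -0.2]
opening: 60.2
```

Run:
```python
from mv import *
st();applied([-.1,1.6,15.8],[0,0,-.4])
m=optics.camera_model("wrist");im=optics.camera("wrist");cv2.imwrite("pics/w2.png",im)
st()
p=[456.3,281.5,88]
print(proj("wrist",p,m))
```

```text
t 3.95 ee [457.1 282.6  62.4] yawy 21.05 F [ 0.  -0.1 -0.2] op 60.2
t 4.0 ee [457.  282.6  62.2] yawy 21.05 F [1.1 0.4 0.2] op 60.2
[315.77540933 313.80811552]
```

View pics/w2.png

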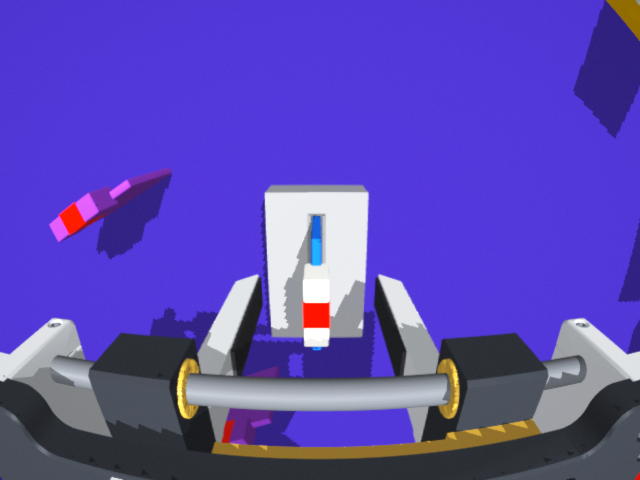

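>>> {"op": "arm_command", "data": {"commands": [[0.8,[0,0,0],[0,0,0]],[0.8,[0,0,0],[0,0,0]],[0.8,[0,0,0],[0,0,0]],[0.8,[0,0,0],[0,0,0]],[0.8,[0,0,0],[0,0,0]],[0.8,[0,0,0],[0,0,0]],[0.8,[0,0,0],[0,0,0]],[0.8,[0,0,0],[0,0,0]]], "newtons": 25}}

```text
time_s: 5.0
ee_pos: [456.6, 282.6, 61.6]
tool_rot: [-1.778, -2.59, 0.0]
wrist_force: [0.0, 0.4, -0.2]
opening: 11.7
```

Run:
```python
from mv import *
st();print(cur()[0])
save([457.1,282.6,62.3],target(21.05))
plan([457.1,282.6,162],21.05)
```

```text
t 5.0 ee [456.6 282.6  61.6] yawy 21.07 F [ 0.   0.4 -0.2] op 11.7
[456.80880623 281.47343823  61.50426476]
shift_cm [ 0.    0.   -9.97] turn [ 0.  0. -0.]
```

>>> {"op": "arm_command", "data": {"commands": [[0.8,[0,0,-4],[0,0,0]],[0.8,[0,0,-8],[0,0,0]],[0.8,[0,0,-11],[0,0,0]],[0.8,[0,0,-11],[0,0,0]],[0.8,[0,0,-11],[0,0,0]],[0.8,[0,0,-11],[0,0,0]],[0.8,[0,0,-11],[0,0,0]],[0.8,[0,0,-11],[0,0,0]]]}}

```text
time_s: 6.0
ee_pos: [456.5, 282.6, 171.3]
tool_rot: [-1.777, -2.59, 0.001]
wrist_force: [-0.6, -0.1, -0.8]
opening: 12.1
```

Run:
```python
from mv import *
st();s=ctrl.sense();save(s["ee_pos"],R.from_rotvec(s["tool_rot"]))
plan([644,-41,175],16)
```

```text
t 6.0 ee [456.5 282.6 171.3] yawy 21.08 F [-0.6 -0.1 -0.8] op 12.1
shift_cm [-36.94   5.86  -0.39] turn [-0.03 -0.01  5.08]
```

>>> {"op": "arm_command", "data": {"commands": [[0.8,[-5,0.8,-0.4],[0,0,1]],[0.8,[-10,1.6,-0.4],[0,0,2]],[0.8,[-15.5,2.5,-0.4],[0,0,3]],[0.8,[-21,3.3,-0.4],[0,0,5]],[0.8,[-26.5,4.2,-0.4],[0,0,5.1]],[0.8,[-32,5.1,-0.4],[0,0,5.1]],[0.8,[-36.9,5.9,-0.4],[0,0,5.1]],[0.8,[-36.9,5.9,-0.4],[0,0,5.1]]]}}

```text
time_s: 7.0
ee_pos: [645.3, -44.8, 174.5]
tool_rot: [-1.898, -2.503, 0.001]
wrist_force: [-0.6, 1.6, -0.7]
opening: 11.7
```

Run:
```python
from mv import *
import pickle
st();applied([-36.9,5.9,-.4],[0,0,5.1]);print(cur()[0])
m=optics.camera_model("wrist");im=optics.camera("wrist");cv2.imwrite("pics/w3.png",im);pickle.dump(m,open("w3.pkl","wb"))
st()
```

```text
t 7.0 ee [645.3 -44.8 174.5] yawy 15.65 F [-0.6  1.6 -0.7] op 11.7
[644.2559093  -40.48697427 175.14059508]
t 7.05 ee [644.6 -42.  174.8] yawy 15.83 F [-0.4  0.8 -1.1] op 12.2
```

View pics/w3.png

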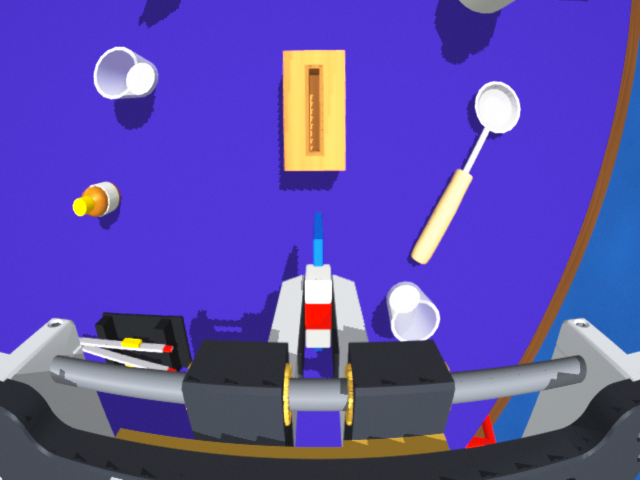

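Run:
```python
from mv import *
import pickle
np.set_printoptions(precision=1,suppress=True)
m=pickle.load(open("w3.pkl","rb"));im=cv2.imread("pics/w3.png");hsv=cv2.cvtColor(im,cv2.COLOR_BGR2HSV);H,S,V=cv2.split(hsv)
def comp(mask,x,y,w,h):
    k=np.zeros_like(mask);k[y:y+h,x:x+w]=mask[y:y+h,x:x+w];n,l,s,_=cv2.connectedComponentsWithStats(k);i=1+np.argmax(s[1:,4]);return np.argwhere(l==i)[:,::-1].astype(np.float32)
b=comp(((H>5)&(H<25)&(S>70)).astype(np.uint8),270,40,90,140)
def rep(pts,z):
    # undistort each pixel to world then minAreaRect in world
    w=np.array([ray("wrist",p,z,m)[:2] for p in cv2.convexHull(pts).reshape(-1,2)],np.float32)
    r=cv2.minAreaRect(w);print(r, b.min(0),b.max(0))
rep(b,48)
print(np.median(V[90:140,290:300]),V[110,285:345])
sl=comp((V<np.median(V[60:160,288:300])-25).astype(np.uint8),296,58,36,105);print(sl.min(0),sl.max(0));rep(sl,48)
cv2.imwrite("pics/w3c.png",cv2.resize(im[40:185,270:360],None,fx=4,fy=4,interpolation=cv2.INTER_CUBIC))
# card held: tab
for px in [(306,312),(330,312)]: print(ray("wrist",px,201,m))
```

```text
((614.8304443359375, 50.28757858276367), (49.746124267578125, 100.29705810546875), 15.85062026977539) [283.  50.] [344. 170.]
255.0 [250 251 252 253 254 254 255 255 255 255 255 255 255 255 255 255 255 254
 254 254 252 247 246 239 196 252 252 231 191 180 175 175 173 180 206 238
 247 247 252 254 255 254 254 254 254 255 255 255 255 255 255 255 255 255
 255 255 255 255 255 254]
[308.  68.] [319. 151.]
((614.7714233398438, 50.41284942626953), (8.889570236206055, 68.98201751708984), 15.630433082580566) [283.  50.] [344. 170.]
[639.7 -45.7 201. ]
[650.5 -42.7 201. ]
```

View pics/w3c.png

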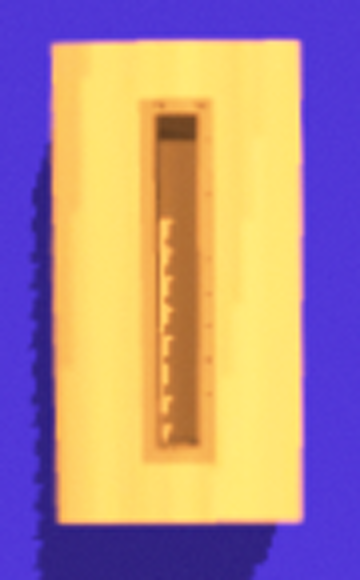

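Run:
```python
from mv import *
st();print(cur()[0])
save([644.4,-41.2,175.0],target(15.95))
plan([614.8,50.0,122],15.85)
```

```text
t 7.05 ee [644.6 -42.  174.8] yawy 15.83 F [-0.4  0.8 -1.1] op 12.2
[644.2559093  -40.48697427 175.14059508]
shift_cm [ 9.58 -0.34  5.3 ] turn [0.  0.  0.1]
```

>>> {"op": "arm_command", "data": {"commands": [[0.8,[4,-0.2,1],[0,0,0]],[0.8,[8,-0.3,2],[0,0,0]],[0.8,[9.6,-0.3,3],[0,0,0]],[0.8,[9.6,-0.3,5.3],[0,0,0]],[0.8,[9.6,-0.3,5.3],[0,0,0]],[0.8,[9.6,-0.3,5.3],[0,0,0]],[0.8,[9.6,-0.3,5.3],[0,0,0]],[0.8,[9.6,-0.3,5.3],[0,0,0]]]}}

```text
time_s: 8.05
ee_pos: [615.3, 50.8, 123.1]
tool_rot: [1.891, 2.508, 0.001]
wrist_force: [0.3, 0.5, -0.5]
opening: 11.9
```

Run:
```python
from mv import *
import pickle
st();
m=optics.camera_model("wrist");im=optics.camera("wrist");cv2.imwrite("pics/w4.png",im)
st();s=ctrl.sense();save(s["ee_pos"],R.from_rotvec(s["tool_rot"]))
plan([614.8,50.0,100],15.85);plan([614.8,50.0,62],15.85)
cv2.imwrite("pics/w4c.png",cv2.resize(im[170:390,230:400],None,fx=2.6,fy=2.6))
```

```text
t 8.05 ee [615.3  50.8 123.1] yawy 15.95 F [ 0.3  0.5 -0.5] op 11.9
t 8.1 ee [615.2  50.8 122.9] yawy 15.96 F [-0.6 -0.1 -0.4] op 12.1
shift_cm [-0.07 -0.07  2.29] turn [0.02 0.01 0.11]
shift_cm [-0.07 -0.07  6.09] turn [0.02 0.01 0.11]
```

View pics/w4c.png

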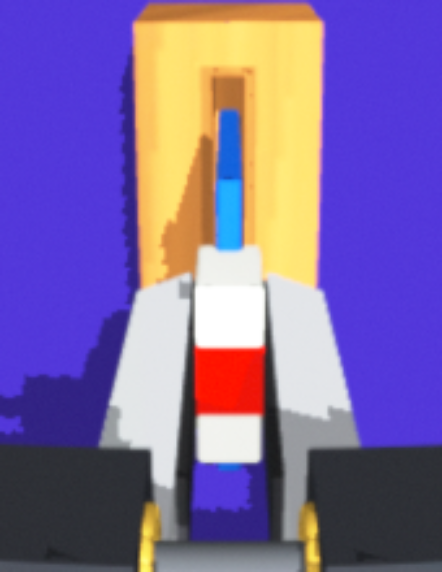

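Card is aligned with the slot. Descend gradually.

>>> {"op": "arm_command", "data": {"commands": [[0.8,[-0.1,-0.05,1],[0,0,0]],[0.8,[-0.1,-0.05,2],[0,0,0]],[0.8,[-0.1,-0.05,2.8],[0,0,0]],[0.8,[-0.1,-0.05,3.6],[0,0,0]],[0.8,[-0.1,-0.05,4.3],[0,0,0]],[0.8,[-0.1,-0.05,5],[0,0,0]],[0.8,[-0.1,-0.05,5.6],[0,0,0]],[0.8,[-0.1,-0.05,5.6],[0,0,0]]]}}

```text
time_s: 9.1
ee_pos: [614.6, 49.8, 66.1]
tool_rot: [-1.891, -2.508, 0.001]
wrist_force: [-0.2, -0.5, -0.1]
opening: 12.1
```

Run:
```python
from mv import *
st()
```

```text
t 9.1 ee [614.6  49.8  66.1] yawy 15.98 F [-0.2 -0.5 -0.1] op 12.1
```

>>> {"op": "arm_command", "data": {"commands": [[0.8,[0,0,0.1],[0,0,0]],[0.8,[0,0,0.2],[0,0,0]],[0.8,[0,0,0.3],[0,0,0]],[0.8,[0,0,0.35],[0,0,0]],[0.8,[0,0,0.4],[0,0,0]],[0.8,[0,0,0.45],[0,0,0]],[0.8,[0,0,0.5],[0,0,0]],[0.8,[0,0,0.5],[0,0,0]]]}}

```text
time_s: 10.1
ee_pos: [614.9, 49.9, 61.6]
tool_rot: [-1.891, -2.509, -0.0]
wrist_force: [0.2, -0.2, -0.3]
opening: 11.7
```

Run:
```python
from mv import *
st()
```

```text
t 10.1 ee [614.9  49.9  61.6] yawy 15.97 F [ 0.2 -0.2 -0.3] op 11.7
```

>>> {"op": "arm_command", "data": {"commands": [[0.8,[0,0,0.05],[0,0,0]],[0.8,[0,0,0.1],[0,0,0]],[0.8,[0,0,0.15],[0,0,0]],[0.8,[0,0,0.15],[0,0,0]],[0.8,[0,0,0.2],[0,0,0]],[0.8,[0,0,0.2],[0,0,0]],[0.8,[0,0,0.2],[0,0,0]],[0.8,[0,0,0.2],[0,0,0]]]}}

```text
time_s: 11.1
ee_pos: [615.8, 50.1, 61.4]
tool_rot: [1.89, 2.507, 0.002]
wrist_force: [-6.8, -1.3, 26.5]
opening: 11.7
```

Run:
```python
from mv import *
st();st()
```

```text
t 11.1 ee [615.8  50.1  61.4] yawy 15.97 F [-6.8 -1.3 26.5] op 11.7
t 11.1 ee [615.8  50.1  61.4] yawy 15.97 F [-6.8 -1.3 26.5] op 11.7
```

>>> {"op": "arm_command", "data": {"commands": [[0.8,[0,0,-0.2],[0,0,0]],[0.8,[0,0,-0.2],[0,0,0]],[5,[0,0,-0.2],[0,0,0]],[5,[0,0,-0.2],[0,0,0]],[5,[0,0,-0.2],[0,0,0]],[5,[0,0,-0.2],[0,0,0]],[5,[0,0,-0.2],[0,0,0]],[5,[0,0,-0.2],[0,0,0]]]}}

```text
time_s: 12.1
ee_pos: [614.8, 49.8, 61.5]
tool_rot: [-1.891, -2.508, 0.0]
wrist_force: [0.5, -0.9, -0.1]
opening: 49.9
```

Run:
```python
from mv import *
st()
s=ctrl.sense();save(s["ee_pos"],R.from_rotvec(s["tool_rot"]))
plan(s["ee_pos"]+[0,0,130],15.85)
```

```text
t 12.1 ee [614.8  49.8  61.5] yawy 15.97 F [ 0.5 -0.9 -0.1] op 49.9
shift_cm [  0.  -0. -13.] turn [-0.01 -0.    0.12]
```

>>> {"op": "arm_command", "data": {"commands": [[5,[0,0,-4],[0,0,0]],[5,[0,0,-9],[0,0,0]],[5,[0,0,-12],[0,0,0]],[5,[0,0,-12],[0,0,0]],[5,[0,0,-12],[0,0,0]],[5,[0,0,-12],[0,0,0]],[5,[0,0,-12],[0,0,0]],[5,[0,0,-12],[0,0,0]]]}}

```text
time_s: 13.1
ee_pos: [614.7, 49.9, 181.2]
tool_rot: [-1.891, -2.508, 0.0]
wrist_force: [0.1, -0.4, -0.4]
opening: 50.2
```

Run:
```python
from mv import *
import pickle
np.set_printoptions(precision=2,suppress=True)
st();s=ctrl.sense();save(s["ee_pos"],R.from_rotvec(s["tool_rot"]));print(s["joint_pos"])
m=optics.camera_model("wrist");im=optics.camera("wrist");cv2.imwrite("pics/w5.png",im);pickle.dump(m,open("w5.pkl","wb"))
print(optics.spot_point("wrist","mark"),optics.spot_point("wrist","card"))
plan([475,-245,170],-75)
```

```text
t 13.1 ee [614.7  49.9 181.2] yawy 15.98 F [ 0.1 -0.4 -0.4] op 50.2
[ 0.4   0.52 -0.73  1.64  0.38  1.12 -0.15]
[{'point': [613.7, 46.4, 86.1], 'score': 0.79}, {'point': [443.4, 162.0, 78.7], 'score': 0.6}] [{'point': [613.1, 49.3, 9.8], 'score': 0.87}, {'point': [441.4, 157.9, -1.6], 'score': 0.69}]
shift_cm [-24.5  -21.55   1.12] turn [-0.04  0.01 90.98]
```

View pics/w5.png

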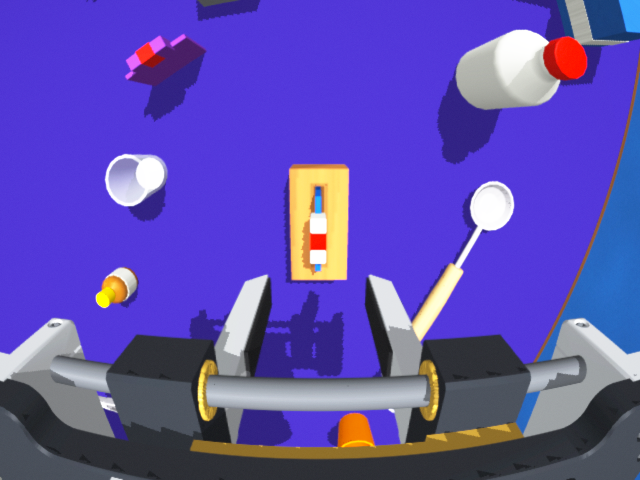

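>>> {"op": "arm_command", "data": {"commands": [[6,[-3,-2.7,0],[0,0,10.5]],[6,[-6,-5.4,0],[0,0,21]],[6,[-9,-8,0.5],[0,0,31.5]],[6,[-12.5,-11,0.5],[0,0,42]],[6,[-16,-14,1],[0,0,52.5]],[6,[-19.5,-17,1],[0,0,63]],[6,[-22,-19.3,1],[0,0,73.5]],[6,[-24.5,-21.5,1],[0,0,84]]]}}

```text
time_s: 14.25
ee_pos: [475.0, -246.0, 171.7]
tool_rot: [3.086, 0.589, 0.0]
wrist_force: [0.7, 0.2, 0.7]
opening: 60.1
```

Run:
```python
from mv import *
import pickle
np.set_printoptions(precision=2,suppress=True)
st();applied([-24.5,-21.5,1],[0,0,84]);print(cur()[0]);print(ctrl.sense()["joint_pos"])
m=pickle.load(open("w5.pkl","rb"));im=cv2.imread("pics/w5.png")
H,S,V=cv2.split(cv2.cvtColor(im,cv2.COLOR_BGR2HSV))
def comp(mask,x,y,w,h):
    k=np.zeros_like(mask);k[y:y+h,x:x+w]=mask[y:y+h,x:x+w];n,l,s,_=cv2.connectedComponentsWithStats(k);i=1+np.argmax(s[1:,4]);return np.argwhere(l==i)[:,::-1].astype(np.float32)
def rep(pts,z,name):
    w=np.array([ray("wrist",p,z,m)[:2] for p in cv2.convexHull(pts).reshape(-1,2)],np.float32);print(name,cv2.minAreaRect(w))
rep(comp((((H<8)|(H>172))&(S>150)).astype(np.uint8),300,225,40,35),88,"red")
rep(comp(((H>5)&(H<25)&(S>70)).astype(np.uint8),280,155,80,135),48,"block")
rep(comp(((S<40)&(V>200)|((H<8)|(H>172))&(S>150)).astype(np.uint8),300,205,40,65),88,"tab")
plan([475,-245,170],-75)
```

```text
t 14.25 ee [ 475.  -246.   171.7] yawy -68.39 F [0.7 0.2 0.7] op 60.1
[ 475.46 -244.84  171.22]
[ 0.73  0.32 -0.37  1.86  0.14  0.99 -0.89]
red ((614.6759033203125, 48.45600128173828), (11.603680610656738, 12.855121612548828), 15.954007148742676)
block ((614.5847778320312, 51.71306228637695), (49.90979766845703, 103.15840911865234), 16.00545883178711)
tab ((614.1063232421875, 50.42243957519531), (11.738944053649902, 40.04435348510742), 15.95723819732666)
shift_cm [-0.05 -0.    0.12] turn [-0.02  0.03  6.98]
```

Run:
```python
from mv import *
import pickle
np.set_printoptions(precision=1,suppress=True)
m=optics.camera_model("wrist");im=optics.camera("wrist");cv2.imwrite("pics/w6.png",im);pickle.dump(m,open("w6.pkl","wb"))
st()
for t in ["tweezers","tips","tip_left","tip_right","rest"]:
  for d in optics.spot_point("wrist",t)[:2]: print(t,round(d["score"],2),np.array(d["point"]),proj("wrist",d["point"],m))
```

```text
t 14.3 ee [ 472.9 -250.1  171.5] yawy -69.21 F [-1.3 -5.   0.4] op 60.0
tweezers 0.62 [ 481.5 -244.6   30.4] [318.5 217.3]
tips 0.45 [ 485.  -243.4    5. ] [318.6 207.4]
tip_left 0.71 [ 530.6 -222.7   32.9] [315.8 156.9]
tip_right 0.96 [ 535.7 -247.3   37. ] [345.1 162.4]
rest 0.5 [432.1  50.1   3.1] [ 56.6 161. ]
```

View pics/w6.png

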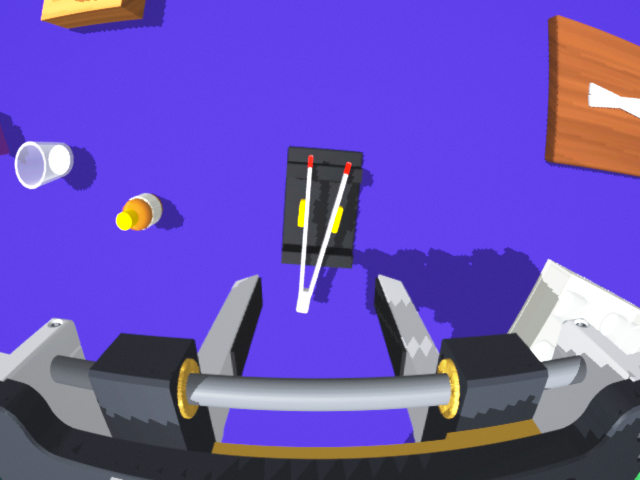

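Run:
```python
from mv import *
import pickle
np.set_printoptions(precision=1,suppress=True)
m=pickle.load(open("w6.pkl","rb"));im=cv2.imread("pics/w6.png")
H,S,V=cv2.split(cv2.cvtColor(im,cv2.COLOR_BGR2HSV))
roi=np.zeros_like(H);roi[140:275,275:375]=1
def comps(mask,z,name):
    n,l,s,c=cv2.connectedComponentsWithStats((mask&(roi>0)).astype(np.uint8))
    for i in range(1,n):
        if s[i,4]>8:
            pts=np.argwhere(l==i)[:,::-1].astype(np.float32);w=np.array([ray("wrist",p,z,m)[:2] for p in cv2.convexHull(pts).reshape(-1,2)],np.float32)
            print(name,s[i],c[i],ray("wrist",c[i],z,m)[:2],cv2.minAreaRect(w))
comps((((H<8)|(H>172))&(S>150)),42,"red")
comps(((H>22)&(H<35)&(S>150)&(V>120)),42,"yel")
print("joint",ray("wrist",(303,306),42,m), ray("wrist",(304,295),42,m))
cv2.imwrite("pics/w6c.png",cv2.resize(im[140:320,270:380],None,fx=3.3,fy=3.3,interpolation=cv2.INTER_CUBIC))
```

```text
red [307 155   7  13  61] [309.9 161.1] [ 526.1 -219.2] ((526.2955322265625, -219.23243713378906), (9.824420928955078, 4.4975128173828125), 15.171809196472168)
red [344 162   8  13  68] [347.4 167.8] [ 532.5 -250.3] ((532.3157958984375, -250.2842254638672), (9.624570846557617, 4.884687423706055), 8.40622615814209)
yel [297 199   8  28 160] [301.1 213. ] [ 482.1 -228.3] ((482.34356689453125, -228.09152221679688), (23.992095947265625, 5.217408657073975), 16.741853713989258)
yel [332 206  11  27 155] [337.3 219.6] [ 488.1 -259.4] ((488.3243103027344, -259.33111572265625), (24.098844528198242, 5.096523284912109), 6.84794807434082)
joint [ 400.3 -261.3   42. ] [ 411.2 -258.1   42. ]
```

View pics/w6c.png

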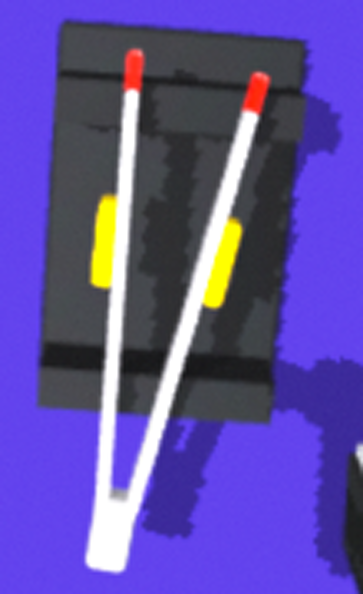

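Run:
```python
from mv import *
st();s=ctrl.sense();print(cur()[0])
plan([485.3,-243.7,110],-78.6)
```

```text
t 14.55 ee [ 476.  -243.9  171.6] yawy -67.87 F [ 0.5 -0.2  0.8] op 59.9
[ 475.46325245 -244.84181566  171.2197877 ]
shift_cm [0.96 0.26 6.12] turn [-0.02  0.03 10.58]
```

>>> {"op": "arm_command", "data": {"commands": [[6,[0.5,0.1,2],[0,0,4]],[6,[0.9,0.25,4],[0,0,8]],[6,[0.9,0.25,6],[0,0,10.6]],[6,[0.9,0.25,6.1],[0,0,10.6]],[6,[0.9,0.25,6.1],[0,0,10.6]],[6,[0.9,0.25,6.1],[0,0,10.6]],[6,[0.9,0.25,6.1],[0,0,10.6]],[6,[0.9,0.25,6.1],[0,0,10.6]]]}}

```text
time_s: 15.55
ee_pos: [484.9, -243.9, 110.8]
tool_rot: [3.126, 0.311, 0.0]
wrist_force: [-0.0, 0.6, -0.3]
opening: 59.8
```

```bash
cat > tw.py <<'E'
from mv import *
def comps(im,m,z,roi,which):
    H,S,V=cv2.split(cv2.cvtColor(im,cv2.COLOR_BGR2HSV))
    mk=(((H<8)|(H>172))&(S>150)) if which=="red" else ((H>22)&(H<35)&(S>150)&(V>120))
    r=np.zeros_like(H);x0,y0,x1,y1=roi;r[y0:y1,x0:x1]=1
    n,l,s,c=cv2.connectedComponentsWithStats((mk&(r>0)).astype(np.uint8));o=[]
    for i in range(1,n):
        if s[i,4]>15:
            w=ray("wrist",c[i],z,m)[:2];o.append(w);print(which,s[i],np.round(c[i],1),np.round(w,1))
    return o
E
python3 - <<'E'
from tw import *
import pickle
np.set_printoptions(precision=1,suppress=True)
st();s=ctrl.sense()
m=optics.camera_model("wrist");im=optics.camera("wrist");cv2.imwrite("pics/w7.png",im);pickle.dump(m,open("w7.pkl","wb"))
a=comps(im,m,42,(240,100,400,330),"red");b=comps(im,m,42,(240,100,400,330),"yel")
print(proj("wrist",[485.3,-243.7,42],m));st()
E
```

```text
t 15.55 ee [ 484.9 -243.9  110.8] yawy -78.63 F [-0.   0.6 -0.3] op 59.8
red [290 180   8  14  90] [293.9 186.6] [ 526.1 -219.7]
red [337 180   8  14  98] [340.4 186.2] [ 532.6 -250.4]
yel [291 232   9  34 218] [294.7 249.5] [ 482.3 -228.3]
yel [335 232   9  34 223] [339.1 249.5] [ 488.5 -259. ]
[316.9 249.6]
t 15.6 ee [ 484.9 -243.9  110.7] yawy -78.63 F [-0.7 -0.2  0.6] op 60.0
```

View pics/w7.png

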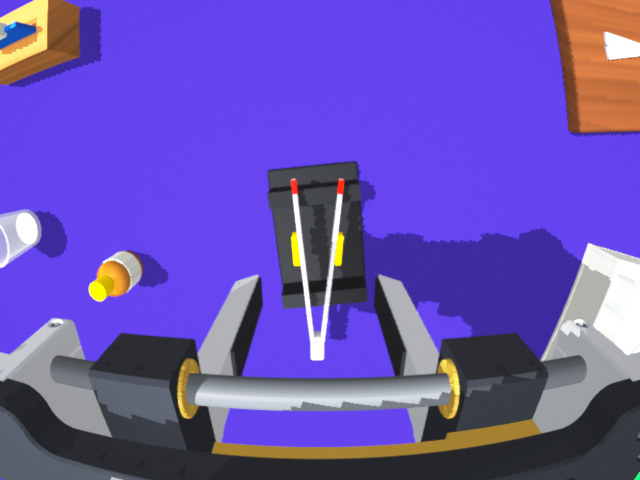

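>>> {"op": "arm_command", "data": {"commands": [[6,[0.05,0,3],[0,0,0]],[6,[0.05,0,6],[0,0,0]],[6,[0.05,0,8],[0,0,0]],[6,[0.05,0,9.3],[0,0,0]],[6,[0.05,0,9.3],[0,0,0]],[6,[0.05,0,9.3],[0,0,0]],[6,[0.05,0,9.3],[0,0,0]],[5,[0.05,0,9.3],[0,0,0]]]}}

```text
time_s: 16.6
ee_pos: [485.6, -243.9, 18.0]
tool_rot: [3.126, 0.311, 0.001]
wrist_force: [0.3, 0.2, -0.1]
opening: 53.1
```

Run:
```python
from tw import *
np.set_printoptions(precision=1,suppress=True)
st()
m=optics.camera_model("wrist");im=optics.camera("wrist");cv2.imwrite("pics/w8.png",im)
a=comps(im,m,42,(240,150,400,400),"red");b=comps(im,m,42,(240,150,400,400),"yel")
```

```text
t 16.6 ee [ 485.6 -243.9   18. ] yawy -78.64 F [ 0.3  0.2 -0.1] op 53.1
red [275 207  12  24 216] [280.5 219.1] [ 526.5 -219.7]
red [347 206  12  25 218] [352.2 218.7] [ 532.7 -250.1]
yel [277 284  15  50 472] [283.6 310.2] [ 483.3 -228.3]
yel [342 284  15  50 477] [349.2 309.9] [ 489.5 -258.7]
```

View pics/w8.png

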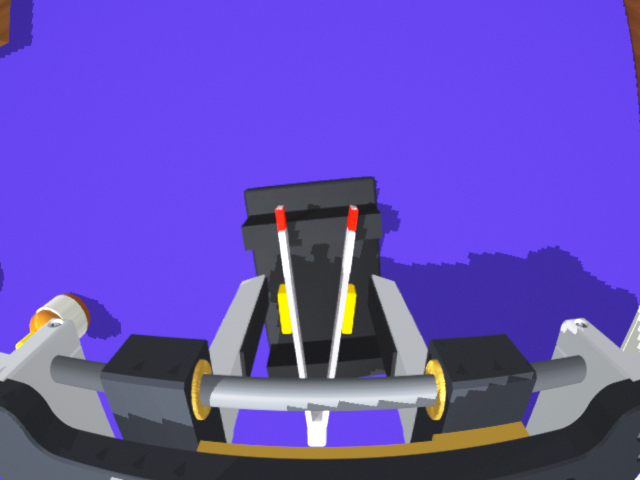

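>>> {"op": "arm_command", "data": {"commands": [[4.5,[0,0,0.1],[0,0,0]],[4,[0,0,0.1],[0,0,0]],[3.6,[0,0,0.1],[0,0,0]],[3.4,[0,0,0.1],[0,0,0]],[3.2,[0,0,0.1],[0,0,0]],[3.1,[0,0,0.1],[0,0,0]],[3.0,[0,0,0.1],[0,0,0]],[2.9,[0,0,0.1],[0,0,0]]], "newtons": 20}}

```text
time_s: 17.65
ee_pos: [485.3, -243.7, 16.5]
tool_rot: [-3.126, -0.311, 0.0]
wrist_force: [0.2, 0.5, -0.3]
opening: 29.2
```

Run:
```python
from tw import *
np.set_printoptions(precision=1,suppress=True)
st()
m=optics.camera_model("wrist");im=optics.camera("wrist");cv2.imwrite("pics/w9.png",im)
a=comps(im,m,42,(240,150,400,400),"red");print(np.linalg.norm(a[0]-a[1]));st()
```

```text
t 17.65 ee [ 485.3 -243.7   16.5] yawy -78.63 F [ 0.2  0.5 -0.3] op 29.2
red [339 207  11  25 213] [343.4 219.4] [ 531.8 -246.1]
red [288 208  11  24 206] [292.9 219.8] [ 527.3 -224.9]
21.640774001835208
t 17.7 ee [ 485.3 -243.7   16.6] yawy -78.63 F [ 0.2 -1.6  0.2] op 29.1
```

>>> {"op": "arm_command", "data": {"commands": [[2.8,[0,0,0],[0,0,0]],[2.7,[0,0,0],[0,0,0]],[2.6,[0,0,0],[0,0,0]],[2.55,[0,0,0],[0,0,0]],[2.55,[0,0,0],[0,0,0]],[2.55,[0,0,-0.5],[0,0,0]],[2.55,[0,0,-1.5],[0,0,0]],[2.55,[0,0,-3],[0,0,0]]]}}

```text
time_s: 18.7
ee_pos: [485.3, -243.7, 47.5]
tool_rot: [-3.126, -0.311, 0.0]
wrist_force: [-0.9, -0.7, 1.2]
opening: 25.4
```

>>> {"op": "arm_command", "data": {"commands": [[2.55,[0,0,-2],[0,0,0]],[2.55,[0,0,-4],[0,0,0]],[2.55,[0,0,-6],[0,0,0]],[2.55,[0,0,-8],[0,0,0]],[2.55,[0,0,-9.5],[0,0,0]],[2.55,[0,0,-10],[0,0,0]],[2.55,[0,0,-10],[0,0,0]],[2.55,[0,0,-10],[0,0,0]]]}}

```text
time_s: 19.7
ee_pos: [485.0, -243.6, 145.9]
tool_rot: [-3.126, -0.311, 0.001]
wrist_force: [0.2, 0.1, -1.5]
opening: 25.6
```

Run:
```python
from tw import *
np.set_printoptions(precision=1,suppress=True)
st();s=ctrl.sense()
m=optics.camera_model("wrist");im=optics.camera("wrist");cv2.imwrite("pics/w10.png",im)
z=s["ee_pos"][2]+25.3
a=comps(im,m,z,(240,150,400,300),"red");print(np.linalg.norm(a[0]-a[1]));b=comps(im,m,z,(240,150,400,400),"yel")
save(s["ee_pos"],R.from_rotvec(s["tool_rot"]))
```

```text
t 19.7 ee [ 485.  -243.6  145.9] yawy -78.63 F [ 0.2  0.1 -1.5] op 25.6
red [294 208  10  24 187] [298.9 220.3] [ 527.3 -227.3]
red [333 208  10  24 198] [337.3 220. ] [ 530.7 -243.4]
16.464082703159256
yel [290 285  11  50 471] [295.  310.2] [ 484.5 -233.3]
yel [335 285  12  50 479] [340.7 310.4] [ 488.7 -254.2]
yel [374 364  11  35 133] [378.8 377.5] [ 453.  -282.9]
```

View pics/w10.png

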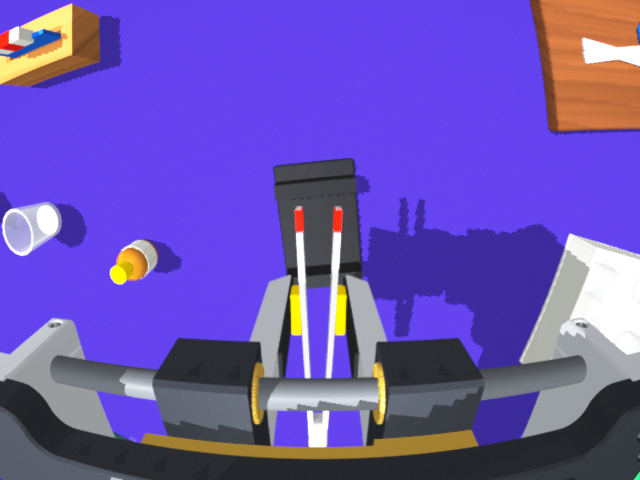

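Run:
```python
from tw import *
plan([565.5,35.0,125],-74.05)
```

```text
shift_cm [ 13.38 -25.72   2.1 ] turn [-0.04  0.04 -4.58]
```

>>> {"op": "arm_command", "data": {"commands": [[2.55,[1,-2,0.2],[0,0,-0.5]],[2.55,[3,-6,0.5],[0,0,-1.5]],[2.55,[5,-10,0.8],[0,0,-2.5]],[2.55,[7.2,-14,1.1],[0,0,-3.5]],[2.55,[9.4,-18,1.5],[0,0,-4]],[2.55,[11.4,-22,1.8],[0,0,-4.6]],[2.55,[12.9,-24.7,2.0],[0,0,-4.6]],[2.55,[13.4,-25.7,2.1],[0,0,-4.6]]]}}

```text
time_s: 20.75
ee_pos: [565.8, 37.8, 125.1]
tool_rot: [-3.109, -0.442, 0.001]
wrist_force: [-0.1, 0.3, -0.3]
opening: 25.7
```

>>> {"op": "arm_command", "data": {"commands": [[2.55,[0,0,0],[0,0,0]],[2.55,[0,0,0],[0,0,0]],[2.55,[0,0,0],[0,0,0]],[2.55,[0,0,0],[0,0,0]],[2.55,[0,0,0],[0,0,0]],[2.55,[0,0,0],[0,0,0]],[2.55,[0,0,0],[0,0,0]],[2.55,[0,0,0],[0,0,0]]]}}

```text
time_s: 21.75
ee_pos: [566.0, 34.7, 125.5]
tool_rot: [-3.111, -0.436, 0.0]
wrist_force: [-0.4, -0.0, -0.3]
opening: 25.6
```

Run:
```python
from tw import *
import pickle
np.set_printoptions(precision=1,suppress=True)
st();s=ctrl.sense();applied([13.4,-25.7,2.1],[0,0,-4.6]);print(cur()[0])
m=optics.camera_model("wrist");im=optics.camera("wrist");cv2.imwrite("pics/w11.png",im);pickle.dump(m,open("w11.pkl","wb"))
z=s["ee_pos"][2]+25.4
a=comps(im,m,z,(240,150,400,300),"red")
cv2.imwrite("pics/w11c.png",cv2.resize(im[130:270,240:400],None,fx=5,fy=4,interpolation=cv2.INTER_CUBIC))
t=optics.camera("top");cv2.imwrite("pics/top1.png",t);sc=optics.camera("scene");cv2.imwrite("pics/scene1.png",sc)
```

```text
t 21.75 ee [566.   34.7 125.5] yawy -74.03 F [-0.4 -0.  -0.3] op 25.6
[565.7  34.8 125. ]
red [306 172  23  24 497] [317.1 183.1] [624.4  51.2]
red [295 207   8  25 147] [299.2 219.8] [607.1  54.2]
red [334 209   8  23 147] [337.1 220.3] [611.3  38.6]
```

View pics/w11c.png

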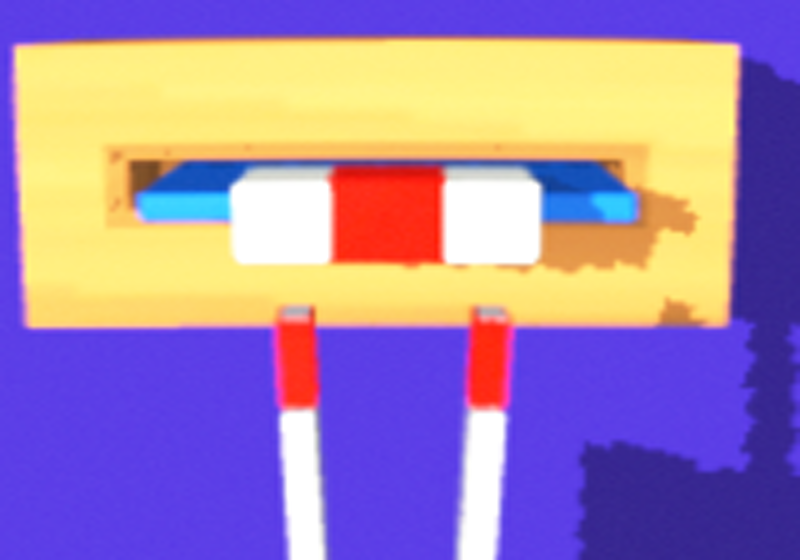

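View pics/scene1.png

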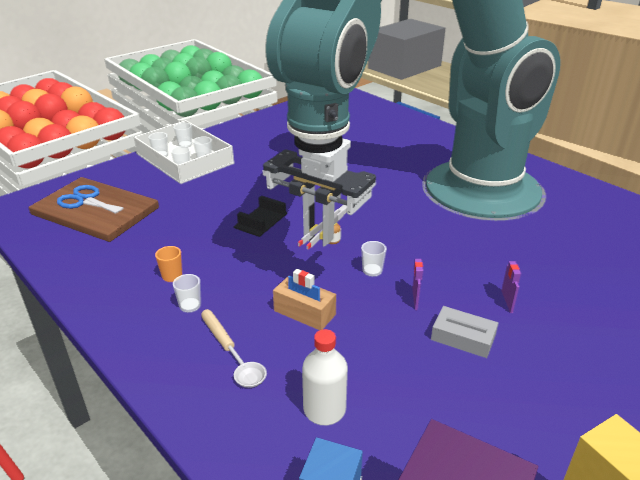

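Run:
```python
from tw import *
import pickle
np.set_printoptions(precision=2,suppress=True)
m=pickle.load(open("w11.pkl","rb"));im=cv2.imread("pics/w11.png")
f=lambda x,y,z:ray("wrist",(240+x/5-.4,130+y/4-.4),z,m)[:2]
mk=f(387.5,221,88);print("mark",mk,"width",np.linalg.norm(f(332,221,88)-f(443,221,88)))
print("tab L/R ends",f(232,221,88),f(541,221,88), "front/back",f(387,180,88),f(387,262,88))
e=f(541,221,88)-f(232,221,88);print("yaw card",np.degrees(np.arctan2(e[1],e[0]))+90)
zt=150.9
L=f(316,322,zt);Rr=f(470,322,zt);lo=f(276,322,zt);ro=f(512,322,zt)
print("tips",L,Rr,"gap",np.linalg.norm(L-Rr),"outer",np.linalg.norm(lo-ro),"mid",(L+Rr)/2,"dirTips",np.degrees(np.arctan2(*(Rr-L)[::-1]))+90)
print(im[212:216,290:346,2]);
```

```text
mark [614.88  48.56] width 13.088482757311453
tab L/R ends [609.91  66.25] [619.92  31.15] front/back [620.73  50.29] [608.95  46.93]
yaw card 15.919380705317707
tips [611.59  53.85] [615.19  41.25] gap 13.10184030285314 outer 20.093410612580904 mid [613.39  47.55] dirTips 15.934344448047838
[[116 116 117 115 182 255 255 255 255 255 255 255 244 149 116 115 114 113
  114 115 114 114 114 113 112 115 112 112 112 114 112 112 112 112 112 110
  113 113 113 112 110 111 117 163 247 255 255 255 255 255 255 255 238 136
  112 111]
 [ 93  92  94  90 165 255 255 255 255 255 255 255 248 146  95  92  90  93
   93  92  92  92  91  91  92  92  91  92  92  91  94  92  92  91  92  93
   92  91  92  93  93  93  98 155 248 255 255 255 255 255 255 255 233 114
   92  92]
 [ 92  93  92  92 165 255 255 255 255 255 255 255 253 170 100  92  91  92
   92  92  91  92  93  92  93  91  91  92  92  92  91  91  93  94  93  91
   92  91  92  93  93  92  97 157 250 255 255 255 255 255 255 255 229 114
   94  91]
 [ 92  92  92  93 167 255 255 255 255 255 255 255 254 173 100  92  90  92
   90  91  93  91  92  93  91  92  94  92  90  93  92  92  92  91  92  92
   92  93  92  92  90  91  99 158 251 255 255 255 255 255 255 255 196 103
   92  91]]
```

>>> {"op": "arm_command", "data": {"commands": [[2.55,[0.1,0,0.8],[0,0,0]],[2.55,[0.1,0,1.6],[0,0,0]],[2.55,[0.1,0,2.4],[0,0,0]],[2.55,[0.1,0,3.1],[0,0,0]],[2.55,[0.1,0,3.6],[0,0,0]],[2.55,[0.1,0,3.8],[0,0,0]],[2.55,[0.1,0,3.8],[0,0,0]],[2.55,[0.1,0,3.8],[0,0,0]]]}}

```text
time_s: 22.9
ee_pos: [567.2, 34.9, 87.8]
tool_rot: [-3.111, -0.436, -0.001]
wrist_force: [0.0, -0.2, 0.1]
opening: 25.5
```

Run:
```python
from tw import *
import pickle
np.set_printoptions(precision=1,suppress=True)
st();s=ctrl.sense()
m=optics.camera_model("wrist");im=optics.camera("wrist");cv2.imwrite("pics/w12.png",im);pickle.dump(m,open("w12.pkl","wb"))
cv2.imwrite("pics/w12c.png",cv2.resize(im[150:260,250:390],None,fx=5,fy=5,interpolation=cv2.INTER_CUBIC))
sc=optics.camera("scene");cv2.imwrite("pics/scene2.png",cv2.resize(sc[200:340,220:400],None,fx=4,fy=4,interpolation=cv2.INTER_CUBIC))
for n in ["scene","wrist"]:
  for t in ["mark","tips","tip_left","tip_right"]:
    d=optics.spot_point(n,t)[:1]
    if d: print(n,t,round(d[0]["score"],2),np.array(d[0]["point"]))
st()
```

```text
t 22.9 ee [567.2  34.9  87.8] yawy -74.03 F [ 0.  -0.2  0.1] op 25.5
scene mark 0.88 [442.  159.2  83.5]
scene tips 0.73 [622.5  48.7 107.8]
scene tip_left 0.49 [622.   48.  108.8]
scene tip_right 0.73 [732.5 231.9   1.3]
wrist mark 0.88 [444.  163.5  78.2]
wrist tip_left 0.91 [611.9  53.2 106.4]
wrist tip_right 0.73 [614.6  39.5 108.5]
t 23.4 ee [567.   34.9  87.6] yawy -74.03 F [0.2 0.  0.2] op 25.6
```

View pics/w12c.png

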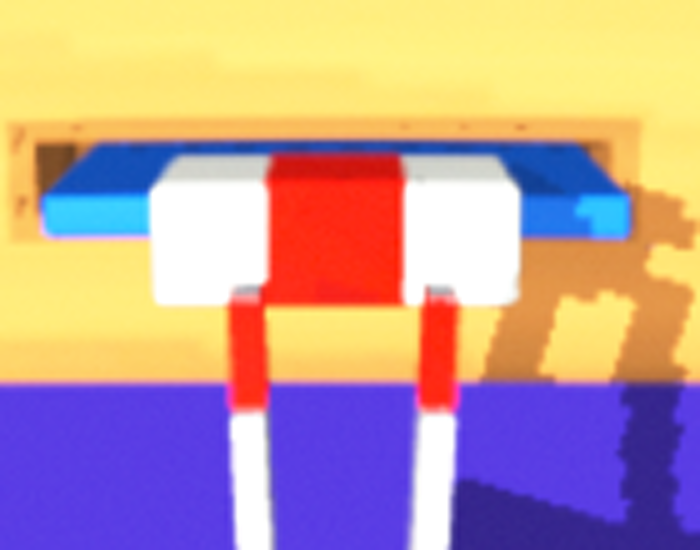

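View pics/scene2.png

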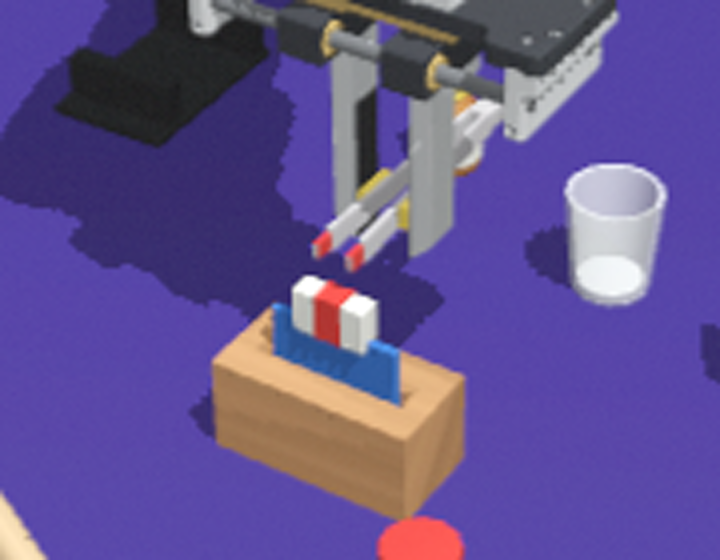

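Run:
```python
from tw import *
import pickle
np.set_printoptions(precision=2,suppress=True)
m=pickle.load(open("w12.pkl","rb"))
f=lambda x,y,z:ray("wrist",(250+x/5-.4,150+y/5-.4),z,m)[:2]
mk=f(335.5,242,88);zt=87.7+25.4
tp=(f(249,298,zt)+f(438,298,zt))/2
a=np.radians(15.93);ux=np.array([np.cos(a),np.sin(a)]);uy=np.array([-np.sin(a),np.cos(a)])
print(mk,tp,"need along x,y card",(mk-tp)@ux,(mk-tp)@uy,"model tip",np.array([567.1,34.9])+50*ux, "outer dist",np.linalg.norm(f(228,298,zt)-f(459,298,zt)),"inner bottom",np.linalg.norm(f(268,292,zt-12)-f(418,292,zt-12)))
print("tab c",(f(151,242,88)+f(520,242,88))/2)
```

```text
[614.94  48.67] [614.87  47.88] need along x,y card 0.28420552050798387 0.7439831543856514 model tip [615.18  48.62] outer dist 19.66228975223069 inner bottom 13.737722993208736
tab c [615.   48.7]
```

>>> {"op": "arm_command", "data": {"commands": [[2.55,[0,-0.05,0.2],[0,0,0]],[2.55,[0,-0.05,0.4],[0,0,0]],[2.55,[0,-0.05,0.6],[0,0,0]],[2.55,[0,-0.05,0.75],[0,0,0]],[2.55,[0,-0.05,0.85],[0,0,0]],[2.55,[0,-0.05,0.9],[0,0,0]],[2.55,[0,-0.05,0.95],[0,0,0]],[2.55,[0,-0.05,0.95],[0,0,0]]]}}

```text
time_s: 24.4
ee_pos: [566.9, 35.4, 78.1]
tool_rot: [-3.111, -0.436, 0.0]
wrist_force: [0.0, -0.8, -0.9]
opening: 25.9
```

>>> {"op": "arm_command", "data": {"commands": [[2.55,[0,0,0],[0,0,0]],[2.55,[0,0,0],[0,0,0]],[2.55,[0,0,0],[0,0,0]],[2.55,[0,0,0],[0,0,0]],[2.55,[0,0,0],[0,0,0]],[2.55,[0,0,0],[0,0,0]],[2.55,[0,0,0],[0,0,0]],[2.55,[0,0,0],[0,0,0]]]}}

```text
time_s: 25.4
ee_pos: [566.9, 35.4, 78.1]
tool_rot: [-3.111, -0.436, 0.0]
wrist_force: [-0.1, 0.2, -0.3]
opening: 25.4
```

Run:
```python
from tw import *
import pickle
np.set_printoptions(precision=1,suppress=True)
st()
m=optics.camera_model("wrist");im=optics.camera("wrist");pickle.dump(m,open("w13.pkl","wb"))
a=cv2.resize(im[150:260,250:390],None,fx=5,fy=5,interpolation=cv2.INTER_CUBIC);cv2.imwrite("pics/w13c.png",a)
sc=optics.camera("scene");cv2.imwrite("pics/scene3.png",cv2.resize(sc[225:335,250:370],None,fx=5,fy=5,interpolation=cv2.INTER_CUBIC))
cv2.imwrite("pics/scene3f.png",sc)
st()
```

```text
t 25.4 ee [566.9  35.4  78.1] yawy -74.03 F [-0.1  0.2 -0.3] op 25.4
t 25.5 ee [566.9  35.4  78.1] yawy -74.03 F [ 0.2  1.4 -0.4] op 25.4
```

View pics/w13c.png

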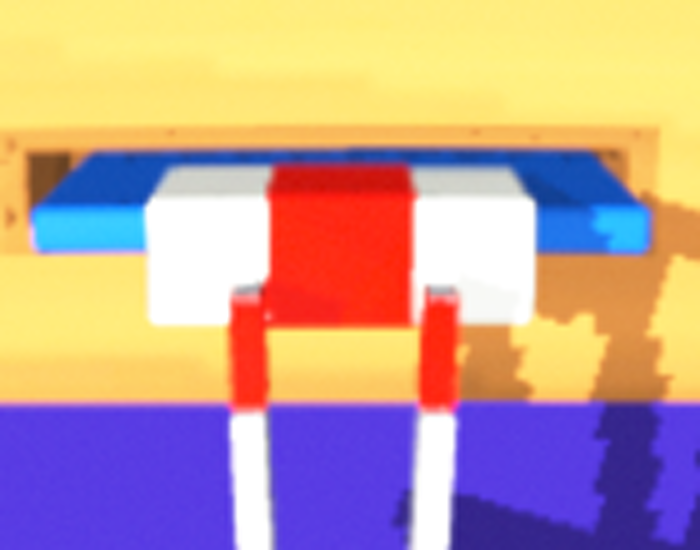

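View pics/scene3.png

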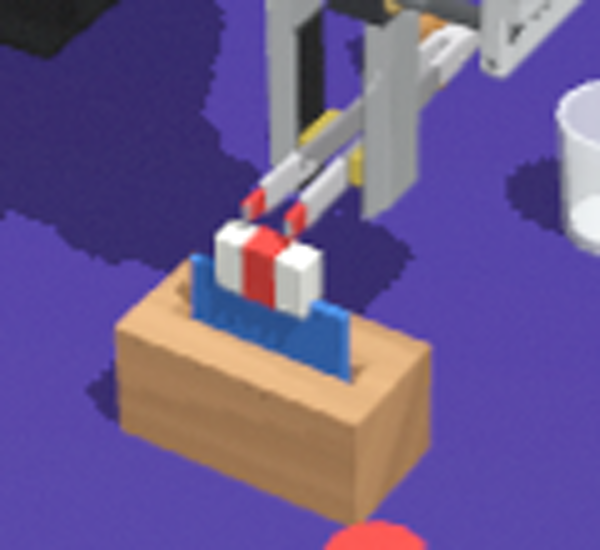

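Run:
```python
from tw import *
import pickle
np.set_printoptions(precision=2,suppress=True)
m=pickle.load(open("w13.pkl","rb"))
f=lambda x,y,z:ray("wrist",(250+x/5-.4,150+y/5-.4),z,m)[:2]
mk=f(341.5,261,88);zt=78.1+25.4
tp=(f(249,298,zt)+f(438,298,zt))/2
a=np.radians(15.93);ux=np.array([np.cos(a),np.sin(a)]);uy=np.array([-np.sin(a),np.cos(a)])
print(mk,tp,"need x,y",(mk-tp)@ux,(mk-tp)@uy)
S=lambda p:(proj("scene",p)-[250,225])*5
mm=optics.camera_model("scene")
for h in (7,-7): 
  for z in (97.5,91.5): print("tip",h,z,S(np.r_[mk+uy*h,z]))
print("mark",S(np.r_[mk,88]),"tab corners",[S(np.r_[mk+ux*i+uy*j,88]) for i in(6,-6) for j in (18,-18)])
```

```text
[614.79  48.57] [614.63  48.36] need x,y 0.21424825267702982 0.16255737272657525
tip 7 97.5 [278.31 225.6 ]
tip 7 91.5 [278.55 239.51]
tip -7 97.5 [244.05 212.49]
tip -7 91.5 [244.4  226.36]
mark [261.6  240.97] tab corners [array([296.28, 267.33]), array([208.41, 233.17]), array([315.15, 248.83]), array([227.71, 215.22])]
```

Run:
```python
from tw import *
st();print(job.hand_in())
```

```text
t 25.5 ee [566.9  35.4  78.1] yawy -74.03 F [ 0.2  1.4 -0.4] op 25.4
the job is handed in; nothing more can be done
None
```

I put the blue gauge card fully home in the block and released it. I handed the job in at about 25.5 s with the tweezers held over the red mark. The hand-in gave no verdict.

- **Card:** I took it out of the grey caddy by its white tab. It bottomed out in the slot at about 26 N, with the gripper at the height where it had picked the card up. The two purple look-alikes were left alone.
- **Tip position:** The wrist camera puts the tips within about 0.3 mm of the mark's centre, lined up with the card. The blades' lower edge sits about 3.5 mm above the mark, and the wrist force was close to zero.
- **Level:** I only checked this by eye, in the scene picture.
- **Tip gap:** The tweezers measure 25.4 to 25.6 mm over the pads, with one brief reading of 25.9, which means a gap of about 14 mm. Measured directly in the pictures, the gap came out between 13.1 and 13.7 mm. The lower figure reads low because the camera looks past the top edges of the blades. The tips were never pinched shut.
- **Checks that disagreed:** In the last network check, the scene camera put the tips about 7 mm further out than the wrist camera, and both cameras reported a look-alike as the mark. For both the mark and the tips I used my own wrist-camera measurements instead.
- **Bystanders:** The cups, bottles and scoop looked unmoved in the scene picture taken before the final lowering. I did not check them again after that.

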